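# Hold the kitchen-roll holder open for a new roll

## Robot

A 6-joint arm with a two-finger parallel gripper is mounted at the origin on the work surface. World frame = base frame: x ahead of the robot, y to its left, z up, the work surface at z = 0. Lengths are in m, angles in rad, forces in N, time in s.
With the tool pointing down it reaches from about 0.35 to 0.975 m from the base axis. Payload 4.9 kg.
Tool frame: the origin (TCP) lies on the centre line of the jaws, within the pads' length; the fingertips stand manip.tip_reach ahead of it and the grasp point (between the pads) is the TCP (manip.tip_reach is the distance from the TCP to the fingertips, in m); z points along the fingers, y is the line along which they close (so a half turn about z gives the same grasp; the last joint's range is limited). The gripper opens to 85 mm and grips with 20 to 120 N. Pads are 22 mm wide; open, the fingers measure 114 mm over their backs; the gripper's body (76 mm by 85 mm) begins 54 mm behind the grasp point. The pads swing forward as they close: fully open they stand 13 mm farther back than shut.
Start: joints at [1.153, 0.053, 1.613, -0, 1.476, -0.119], TCP at [0.184, 0.597, 0.215] pointing down, gripper open.
Joint ranges: [-3.01, 3.01], [-1.01, 2.22], [0.06, 2.58], [-1.02, 4.17], [0.09, 2.62], [-3.14, 3.14]. Speed limits (rad/s): [2.57, 2.57, 3.14, 3.14, 3.14, 3.14].

## Interface

Orientations are given as a unit quaternion [w, x, y, z].
In Python, from plant import manip gives the robot as it stands. The module is installed in compiled form; this text tells all that it offers.
- The arm moves only by the tool move_arm, never from a script. Its argument "rows" is a list of rows, each a list of 7 numbers: the shift along the tool's x, y, z in cm, then the turn, a rotation vector about the tool's x, y, z in degrees, then the opening, from -1 (shut) to 1 (fully open). In form: [[tx, ty, tz, ax, ay, az, jaw], ...]. A call has 1 to 20 rows; each row shifts and turns the commanded pose from where the row before left it, along the tool's axes as they then stand; what a row does not reach is not made up. A row lasts 1/12 s, in which the tool goes at most 41.7 mm and 7.16 degrees, less where a joint would pass 70% of its speed; a pose out of reach is approached as far as the arm can. A call is refused whole if a number of a shift passes 4.17 or a number of a turn 7.16, either way. A call with a gripper value outside its range is refused whole. The fingers move at their own pace and stop on an object; the grip force is fixed at half the most. Time passes only in rows, so rows that do not move let the fingers close. It gives the time, the measured TCP pose, the force, the opening and the grip force at its end, in the units of the state.
- manip.state(): the state, without advancing time (a new reading comes with each control period).
- manip.grab_frame(name): name is "side" or "top"; returns a dict with "img" (384x512x3 uint8, blue, green, red), "mtx" (3x3 intrinsics, pixels), "R" (3x3) and "t" (3): a world point X has camera coordinates R X + t. Camera axes: x right, y down, z forward; pixel columns grow to the right and rows downward; lengths in m; the calibration is good to about 2 mm. A picture is of the moment at which its call begins. There is no depth.
- manip.job_done(): hands the job in; it is judged then, once.
The state is a dict: "time": time; "joint_pos": joint angles; "joint_vel": joint speeds; "joint_efforts": joint torques, N m; "tool_pos": TCP position; "tool_rot": TCP orientation; "contact_force": force on the tool from outside, world axes, zero at the start; "ft_torque": the same for the moment, N m; "gripper_width": opening from 0.0 (shut) to 1.0 (fully open); "grasp_force": force on a finger pad.
Only numpy, scipy, OpenCV 4.12 (cv2) and the standard library are available. Lean on these libraries where they do the work, as an engineer would, in place of code of your own. Each camera call takes 0.05 s, during which the arm holds its last target. There are 200 camera calls.

## Task

I am changing the kitchen roll: first take the red spice jar that somebody left in the empty roll holder and set it down upright in the wooden spice tray with the other two jars - set it down, don't drop it. Then take the knob of the holder's sprung arm, pull the arm out until the whole red ring on its rod has come out of the base with no more than a ring's width of bare rod behind it, never letting it fly back, and finish while still holding it there against the spring (do not let go) so that I can drop the new roll in. Leave everything else where it stands.

Things in the scene. Friction and masses are not known exactly. Their poses are not given: they have to be found in the camera images.
- holder: Kitchen-roll holder, screwed down. Pale wooden plinth 110 (its x) by 240 (its y) by 26 mm high; origin at the centre of its underside, z up. The roll bay runs along y: at the +y end a fixed 12 mm steel post (ball top at 135 mm), at the -y end the sprung arm, each with a black disc (44 mm across, centre 90 mm up) and a 15 mm spigot; at rest 175 mm between the spigot tips.
- roll_arm: Sprung arm of the holder, slides straight out along the holder's -y; its origin is the holder's origin when at rest. Telescoping 11 mm steel rod between two thin guide rods, coming out of the plinth's -y end 13 mm up; end bar 84 by 14 by 20 mm; on it, 131 mm from the origin, a 12 mm upright with the black disc (top edge 112 mm up) on the bay side and the knob on top.
- pull_knob (a point): Centre of the dark wooden knob on top of the sprung arm, the place to grip: upright cylinder 28 mm across, from 112 to 146 mm above the worktop, this point 130 mm up. Free on all sides from above.
- red_ring (a point): Centre of the red ring (16 mm across, 10 mm wide along the rod) on the telescoping rod. Inside the plinth at rest, moves with the arm.
- tube_mouth (a point): Centre of the steel tube mouth at the plinth's -y end face, where the rod comes out. At rest the ring's centre is 55 mm inside it; when the ring's centre is 5 mm outside, the whole ring just shows; at 15 mm outside there is one ring's width of bare rod behind it.
- pull_out (a joint): How far the arm is pulled out, m: 0 at rest, 0.060 when the whole red ring just shows, 0.070 with a ring's width of bare rod behind it, end stop at 0.110. The inner spring pulls back with 6 N at rest and 1.2 N more per 10 mm (about 14 N at the mark).
- jar: The red spice jar to be moved: glass jar of red powder with a black lid, 46 mm across (lid 44 mm), 95 mm high, 0.1 to 0.25 kg, origin at the centre of its underside. At the start it stands on the plinth, somewhere near the middle of the bay, 26 mm above the worktop.
- tray: Open wooden spice tray, fixed, outside 210 (its x) by 130 (its y) by 28 mm high, walls and floor 6 mm thick; origin at the centre of the underside. The two other jars stand in its +x end.
- tray_free (a point): Middle of the free floor space in the tray (35 mm from its centre towards -x, on the inner floor, 6 mm above the worktop): a good place for the jar, at least 50 mm clear of the other jars.
- jar_green: Spice jar, green, same shape as the red one, in the +x end of the tray. Leave it.
- jar_yellow: Spice jar, yellow, same shape, in the +x end of the tray beside the green one. Leave it.
- new_roll: The new white kitchen roll, 112 mm across, 230 mm high, standing on the worktop to the right; origin at the centre of its underside. Leave it.
- mug: White mug, 80 mm across, 90 mm high, behind the holder. Leave it.
- soap: Green bottle of washing-up liquid, 60 mm across, 190 mm high, behind the holder. Leave it.
Not all that is in view belongs to the job. Leave any blue or pink look-alike of the jar alone.

How it is judged:
On the way, in this order (a step that is already met when the one before it is completed fails the run):
1. the red jar stands upright in the spice tray, released (x of jar in the frame of tray between -0.08 and 0.08 m and y of jar in the frame of tray between -0.04 and 0.04 m and z of jar in the frame of tray below 0.012 m and angle between jar's own z axis and vertical below 0.12 rad and linear speed of jar below 0.03 m/s and contact force between the fingers and jar below 0.2 N), for 0.3 s.
2. the sprung arm is pulled out to the red ring and held by the fingers (value of joint pull_out between 0.058 and 0.072 m and velocity of joint pull_out between -0.01 and 0.01 m/s and contact force between the fingers and roll_arm above 4 N), for 0.5 s.
At the end, for the whole second after the job is handed in: The gripper still holds the sprung arm, at rest, pulled out to the ring (58 to 72 mm) with the fingers bearing on it with more than 4 N, and the red jar stands released and upright (within 7 degrees) on the floor of the spice tray (all of step 1 and all of step 2); the arm keeps its last pose, push and grip.
It fails at once if the arm is pulled well past the ring (beyond 85 mm) (value of joint pull_out above 0.085 m).
It fails at once if the arm flies back (faster than 0.25 m/s) (velocity of joint pull_out below -0.25 m/s).
It fails at once if the red jar is dropped (falls faster than 0.5 m/s with no finger on it) (linear speed of jar above 0.5 m/s and contact force between the fingers and jar below 0.2 N).
It fails at once if another thing on the worktop or in the tray is moved more than 25 mm or tipped (distance of any of new_roll, mug, soap, jar_green, jar_yellow from where it was at the start of the episode above 0.025 m or angle between any of new_roll, mug, soap, jar_green, jar_yellow's own z axis and vertical above 0.3 rad).
It also fails if it takes over 53 s, if anything falls off the work surface, if the arm or the gripper's body presses on something with over 40 N, if the wrist force passes 120 N, or if a joint passes its speed limit or range.

## Working session

There is one attempt and no reset: what is moved stays moved. The work goes in short steps, Python scripts to look and compute and a tool call to move; the robot and the scene stay as the last step left them, time stands still between calls to the robot, and variables do not carry over. Pictures are saved under pics/ and viewed, at most 10 in all, crops included, and the job is handed in when it is done.

Besides the shell and the picture viewer there is one more tool, called after "Emit:" by a JSON object that holds its "name" and its "arguments", one argument or row to a line. move_arm: Moves the arm, as the interface text tells. Its arguments: {"type":"object","properties":{"rows":{"type":"array","items":{"type":"array","items":{"type":"number"}}}},"required":["rows"]}

```bash
mkdir -p pics; python3 - <<'E'
from plant import manip
import cv2,numpy as np
s=manip.state();print({k:np.round(v,4) for k,v in s.items()},manip.tip_reach)
for n in("side","top"):
    f=manip.grab_frame(n);cv2.imwrite(f"pics/{n}0.png",cv2.resize(f["img"],(800,600),interpolation=cv2.INTER_CUBIC))
    np.savez(f"{n}.npz",**f);print(n,f["mtx"],f["R"],-f["R"].T@f["t"])
E
```

```text
{'time': np.float64(0.0), 'joint_pos': array([ 1.153 ,  0.0534,  1.6143, -0.    ,  1.476 , -0.119 ]), 'joint_vel': array([-0.0004, -0.0008,  0.0013, -0.0031,  0.0003,  0.0006]), 'joint_efforts': array([-1.70000e-03, -3.93678e+01, -3.70177e+01, -2.00000e-04,
        6.70000e-03, -0.00000e+00]), 'tool_pos': array([0.1837, 0.5967, 0.2133]), 'tool_rot': array([-3.000e-04,  1.488e-01,  9.889e-01, -1.000e-03]), 'contact_force': array([-0.2727, -0.2342,  0.2223]), 'ft_torque': array([-0.023 , -0.007 , -0.0355]), 'grasp_force': np.float64(0.0), 'gripper_width': np.float64(0.9997)} 0.019
side [[494.08321849   0.         256.40766033]
 [  0.         494.08321849 188.88910733]
 [  0.           0.           1.        ]] [[-0.96537635 -0.26052885 -0.01316095]
 [-0.12883159  0.52003352 -0.84437406]
 [ 0.22682794 -0.81344321 -0.53559241]] [0.16778012 1.28912823 0.99840139]
top [[353.35512471   0.         258.43109999]
 [  0.         353.35512471 188.88676262]
 [  0.           0.           1.        ]] [[-0.01292047 -0.99990246 -0.00530331]
 [-0.99239649  0.01347236 -0.12234253]
 [ 0.12240205  0.00368226 -0.99247377]] [ 0.40051163 -0.0778109   1.41429947]
```

View pics/top0.png

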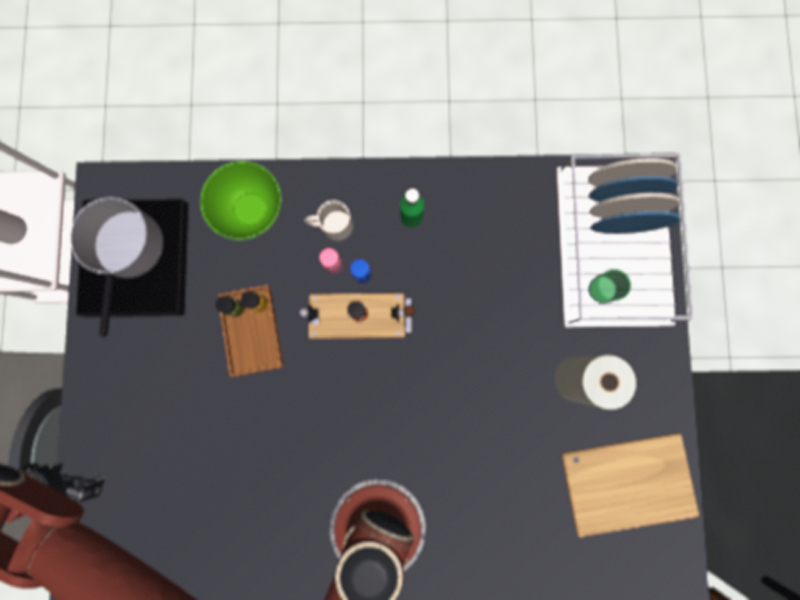

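View pics/side0.png

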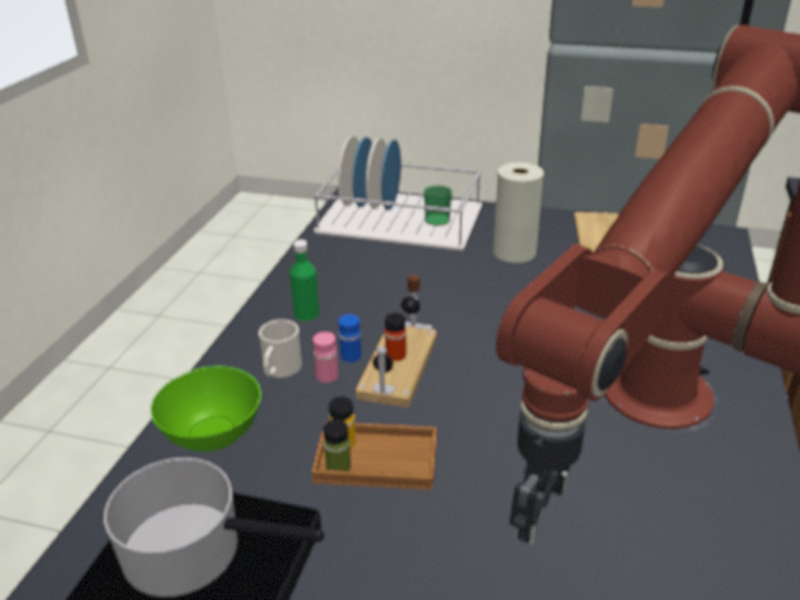

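The top view (800x600) shows the holder plinth at about (308–406, 293–339), with the red jar's lid at (357, 311) and the sprung arm at the right end, around (408, 313). The tray spans about (218–282, 287–375), with its two jars at the upper end. I'll enlarge both views.

```bash
python3 - <<'E'
import cv2,numpy as np
for n,(x,y,w,h) in {"top":(132,174,140,75),"side":(190,165,100,150)}.items():
    im=np.load(f"{n}.npz")["img"][y:y+h,x:x+w]; k=5 if n=="top" else 4
    cv2.imwrite(f"pics/{n}1.png",cv2.resize(im,None,fx=k,fy=k,interpolation=cv2.INTER_CUBIC))
E
```

```text
(no output)
```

View pics/top1.png

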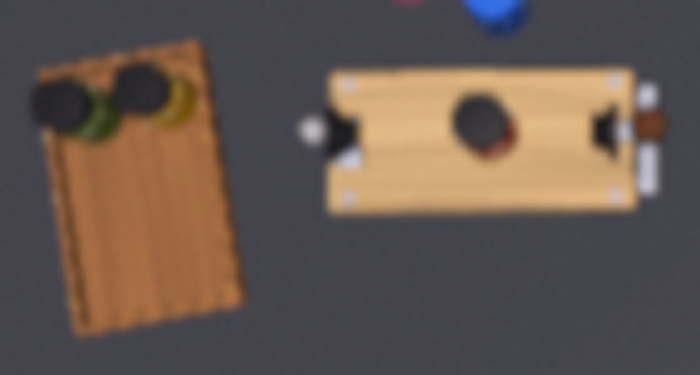

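View pics/side1.png

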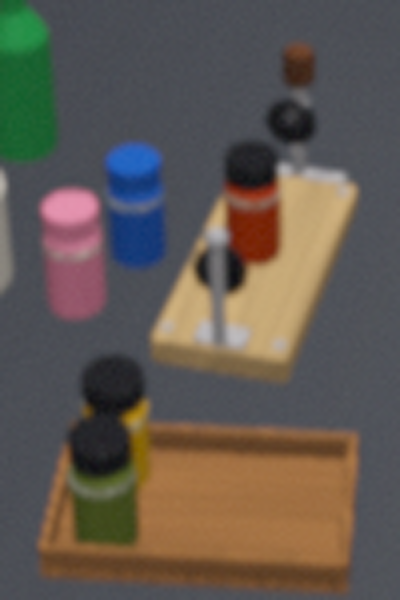

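The top crop gives the plinth's top corners at (329,70), (633,68), (637,210) and (328,213). The tray rim corners are (37,72), (200,41), (245,303) and (77,335). The lid is at (482,122) and the knob at (649,125). In the side crop the lid top is at (252,155), the knob top at (299,50), and the tray rim corners at (67,425), (357,435), (348,570) and (40,552).

```bash
cat > h.py <<'E'
import numpy as np,cv2
C={n:np.load(f"{n}.npz") for n in("side","top")}
def px(n,u,v): return ((132+(u+.5)/5-.5,174+(v+.5)/5-.5) if n=="top" else (190+(u+.5)/4-.5,165+(v+.5)/4-.5))
def ray(n,u,v,z):
    f=C[n];p=px(n,u,v);d=f["R"].T@np.linalg.solve(f["mtx"],[*p,1]);c=-f["R"].T@f["t"]
    return (c+d*(z-c[2])/d[2])[:2]
def proj(n,X):
    f=C[n];p=f["mtx"]@(f["R"]@np.array(X)+f["t"]);p=p[:2]/p[2]
    return (p-[132,174]+.5)*5-.5 if n=="top" else (p-[190,165]+.5)*4-.5
E
python3 - <<'E'
from h import *
np.set_printoptions(precision=4,suppress=True)
for nm,z,n,P in [("plinth",.026,"top",[(329,70),(633,68),(637,210),(328,213)]),("tray",.028,"top",[(37,72),(200,41),(245,303),(77,335)]),("tray_s",.028,"side",[(67,425),(357,435),(348,570),(40,552)]),
 ("lid",.121,"top",[(482,122)]),("lid_s",.121,"side",[(252,155)]),("knob",.146,"top",[(649,125)]),("knob_s",.146,"side",[(299,50)])]:
    W=np.array([ray(n,*p,z) for p in P]);print(nm,W.mean(0))
    if len(W)>1:print(W.tolist(),[round(float(np.linalg.norm(W[i]-W[i-1])),4) for i in range(4)])
E
```

```text
plinth [0.5229 0.0482]
[[0.5801542213602455, 0.16919049188229418], [0.5784747506127713, -0.07183170334243248], [0.4661440162816385, -0.07352719283340495], [0.46698815699707447, 0.1690450712880356]] [0.1132, 0.241, 0.1123, 0.2426]
tray [0.4896 0.317 ]
[[0.5814456747300908, 0.40036172641808776], [0.6044922667565554, 0.27148704050724637], [0.39773888407117486, 0.2328368993398382], [0.3747292776213726, 0.3633157549701576]] [0.21, 0.1309, 0.2103, 0.1325]
tray_s [0.4883 0.3235]
[[0.6040875834546163, 0.2807409827437757], [0.3972002576002148, 0.23917542931078728], [0.37350401130768485, 0.3693833374338813], [0.578236884005999, 0.40486183887312666]] [0.1268, 0.211, 0.1323, 0.2078]
lid [0.5278 0.0393]
lid_s [0.5287 0.0422]
knob [ 0.5215 -0.0833]
knob_s [ 0.522  -0.0828]
```

Every measured size agrees with the given ones. The jar is at about (0.528, 0.041) and the knob at (0.522, -0.083). The free spot in the tray is at about (0.455, 0.314), with the tray turned 0.18 rad. Next I square the tool to the world and travel.

Emit:
{"name": "move_arm", "arguments": {
  "rows": [
    [0, 0, -0.5, 0, 0, -5.7, 1],
    [0, 0, -0.5, 0, 0, -5.7, 1],
    [0, 0, -0.5, 0, 0, -5.7, 1],
    [-1.7, -2.8, 0, 0, 0, 0, 1],
    [-1.7, -2.8, 0, 0, 0, 0, 1],
    [-1.7, -2.8, 0, 0, 0, 0, 1],
    [-1.7, -2.8, 0, 0, 0, 0, 1],
    [-1.7, -2.8, 0, 0, 0, 0, 1],
    [-1.7, -2.8, 0, 0, 0, 0, 1],
    [-1.7, -2.8, 0, 0, 0, 0, 1],
    [-1.7, -2.8, 0, 0, 0, 0, 1],
    [-1.7, -2.8, 0, 0, 0, 0, 1],
    [-1.7, -2.8, 0, 0, 0, 0, 1],
    [-1.7, -2.8, 0, 0, 0, 0, 1],
    [-1.7, -2.8, 0, 0, 0, 0, 1],
    [-1.7, -2.8, 0, 0, 0, 0, 1],
    [-1.7, -2.8, 0, 0, 0, 0, 1],
    [-1.7, -2.8, 0, 0, 0, 0, 1],
    [-1.7, -2.8, 0, 0, 0, 0, 1],
    [0, 0, 0, 0, 0, 0, 1]
  ]
}}

```text
time: 1.77
tool_pos: [0.4576, 0.1451, 0.2291]
tool_rot: [0.0, 0.003, 1.0, -0.001]
contact_force: [-0.7, -0.5, -1.0]
gripper_width: 1.001
grasp_force: 0.0
```

Emit:
{"name": "move_arm", "arguments": {
  "rows": [
    [-1.4, -2.1, 0, 0, 0, 0, 1],
    [-1.4, -2.1, 0, 0, 0, 0, 1],
    [-1.4, -2.1, 0, 0, 0, 0, 1],
    [-1.4, -2.1, 0, 0, 0, 0, 1],
    [-1.4, -2.1, 0, 0, 0, 0, 1],
    [0, 0, 0, 0, 0, 0, 1],
    [0, 0, 0, 0, 0, 0, 1],
    [0, 0, 1.5, 0, 0, 0, 1],
    [0, 0, 1.5, 0, 0, 0, 1],
    [0, 0, 1.5, 0, 0, 0, 1],
    [0, 0, 1.5, 0, 0, 0, 1],
    [0, 0, 0, 0, 0, 0, 1],
    [0, 0, 0, 0, 0, 0, 1]
  ]
}}

```text
time: 2.85
tool_pos: [0.5245, 0.0453, 0.1687]
tool_rot: [-0.001, -0.0, 1.0, 0.0]
contact_force: [-0.4, -0.2, 0.3]
gripper_width: 1.002
grasp_force: 0.0
```

```bash
python3 - <<'E'
from plant import manip
import cv2
f=manip.grab_frame("side");im=f["img"][140:260,210:330]
cv2.imwrite("pics/s2.png",cv2.resize(im,None,fx=5,fy=5,interpolation=cv2.INTER_CUBIC))
E
```

```text
(no output)
```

View pics/s2.png

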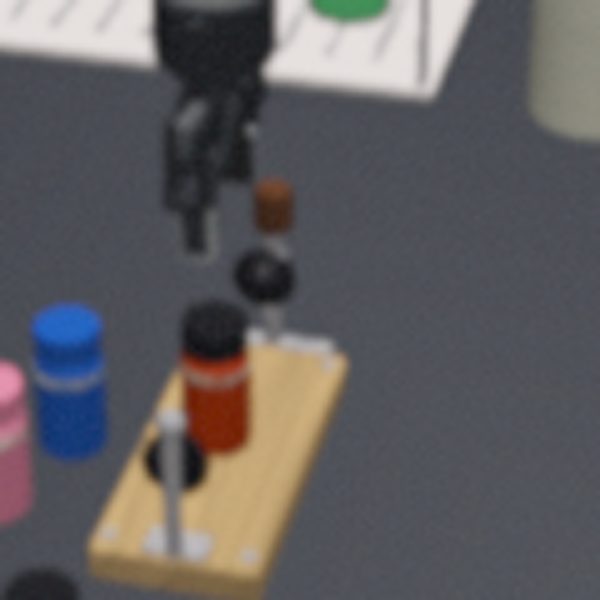

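The crop shows the open jaws above the red jar, with the nearer fingertip at (200, 250) and the lid at (215, 330), clear of the post and the knob. I correct by 4 mm and go down.

Emit:
{"name": "move_arm", "arguments": {
  "rows": [
    [-0.4, -0.4, 0, 0, 0, 0, 1],
    [0, 0, 1.3, 0, 0, 0, 1],
    [0, 0, 1.3, 0, 0, 0, 1],
    [0, 0, 1.3, 0, 0, 0, 1],
    [0, 0, 1.3, 0, 0, 0, 1],
    [0, 0, 1.3, 0, 0, 0, 1],
    [0, 0, 1.3, 0, 0, 0, 1],
    [0, 0, 0, 0, 0, 0, 1],
    [0, 0, 0, 0, 0, 0, 1],
    [0, 0, 0, 0, 0, 0, -1],
    [0, 0, 0, 0, 0, 0, -1],
    [0, 0, 0, 0, 0, 0, -1],
    [0, 0, 0, 0, 0, 0, -1],
    [0, 0, 0, 0, 0, 0, -1],
    [0, 0, 0, 0, 0, 0, -1],
    [0, 0, 0, 0, 0, 0, -1],
    [0, 0, 0, 0, 0, 0, -1],
    [0, 0, 0, 0, 0, 0, -1],
    [0, 0, 0, 0, 0, 0, -1]
  ]
}}

```text
time: 4.48
tool_pos: [0.5309, 0.0402, 0.0931]
tool_rot: [0.001, 0.0, 1.0, 0.0]
contact_force: [0.1, 0.9, 5.5]
gripper_width: 0.486
grasp_force: 60.6
```

Emit:
{"name": "move_arm", "arguments": {
  "rows": [
    [0, 0, -0.5, 0, 0, 0, -1],
    [0, 0, -1, 0, 0, 0, -1],
    [0, 0, -2, 0, 0, 0, -1],
    [0, 0, -2, 0, 0, 0, -1],
    [0, 0, -2, 0, 0, 0, -1],
    [0, 0, -2, 0, 0, 0, -1],
    [0, 0, -2, 0, 0, 0, -1],
    [0, 0, -2, 0, 0, 0, -1],
    [0, 0, -1.5, 0, 0, 0, -1],
    [0, 0, 0, 0, 0, 0, -1]
  ]
}}

```text
time: 5.32
tool_pos: [0.5313, 0.04, 0.2459]
tool_rot: [0.003, 0.0, 1.0, -0.0]
contact_force: [0.0, 0.9, -1.6]
gripper_width: 0.486
grasp_force: 61.1
```

Emit:
{"name": "move_arm", "arguments": {
  "rows": [
    [0.3, 1, 0, 0, 0, 0, -1],
    [0.56, 2, 0, 0, 0, 0, -1],
    [0.56, 2, 0, 0, 0, 0, -1],
    [0.56, 2, 0, 0, 0, 0, -1],
    [0.56, 2, 0, 0, 0, 0, -1],
    [0.56, 2, 0, 0, 0, 0, -1],
    [0.56, 2, 0, 0, 0, 0, -1],
    [0.56, 2, 0, 0, 0, 0, -1],
    [0.56, 2, 0, 0, 0, 0, -1],
    [0.56, 2, 0, 0, 0, 0, -1],
    [0.56, 2, 0, 0, 0, 0, -1],
    [0.56, 2, 0, 0, 0, 0, -1],
    [0.56, 2, 0, 0, 0, 0, -1],
    [0.56, 2, 0, 0, 0, 0, -1],
    [0.3, 1.4, 0, 0, 0, 0, -1],
    [0, 0, 0, 0, 0, 0, -1],
    [0, 0, 0, 0, 0, 0, -1]
  ]
}}

```text
time: 6.73
tool_pos: [0.4495, 0.3244, 0.2393]
tool_rot: [-0.002, -0.001, 1.0, -0.001]
contact_force: [0.6, 0.1, -2.9]
gripper_width: 0.483
grasp_force: 61.3
```

```bash
python3 - <<'E'
from plant import manip
import cv2
f=manip.grab_frame("side");im=f["img"][170:330,170:330]
cv2.imwrite("pics/s3.png",cv2.resize(im,None,fx=3.75,fy=3.75,interpolation=cv2.INTER_CUBIC))
E
```

```text
(no output)
```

View pics/s3.png

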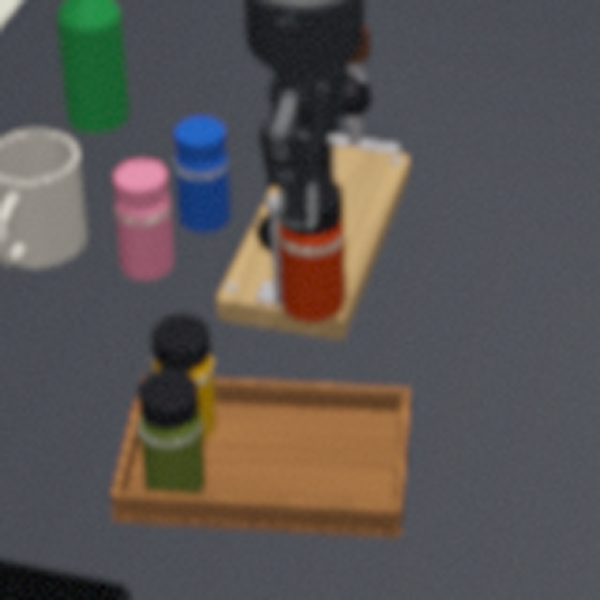

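The jar hangs upright from the jaws, its bottom at about (312, 318), above the free part of the tray. Going down.

Emit:
{"name": "move_arm", "arguments": {
  "rows": [
    [-0.5, -1.0, 0, 0, 0, 0, -1],
    [0, 0, 1, 0, 0, 0, -1],
    [0, 0, 2, 0, 0, 0, -1],
    [0, 0, 2, 0, 0, 0, -1],
    [0, 0, 2, 0, 0, 0, -1],
    [0, 0, 2, 0, 0, 0, -1],
    [0, 0, 2, 0, 0, 0, -1],
    [0, 0, 2, 0, 0, 0, -1],
    [0, 0, 1, 0, 0, 0, -1],
    [0, 0, 0.5, 0, 0, 0, -1],
    [0, 0, 0.5, 0, 0, 0, -1],
    [0, 0, 0, 0, 0, 0, -1],
    [0, 0, 0, 0, 0, 0, -1],
    [0, 0, 0, 0, 0, 0, -1]
  ]
}}

```text
time: 7.95
tool_pos: [0.457, 0.3146, 0.093]
tool_rot: [0.001, 0.0, 1.0, 0.001]
contact_force: [-0.4, -0.6, -2.2]
gripper_width: 0.484
grasp_force: 61.3
```

Emit:
{"name": "move_arm", "arguments": {
  "rows": [
    [0, 0, 0.5, 0, 0, 0, -1],
    [0, 0, 0.5, 0, 0, 0, -1],
    [0, 0, 0.3, 0, 0, 0, -1],
    [0, 0, 0.2, 0, 0, 0, -1],
    [0, 0, 0, 0, 0, 0, -1],
    [0, 0, 0, 0, 0, 0, -1]
  ]
}}

```text
time: 8.45
tool_pos: [0.4559, 0.3141, 0.0763]
tool_rot: [-0.0, 0.0, 1.0, -0.0]
contact_force: [-0.3, -0.1, -3.2]
gripper_width: 0.482
grasp_force: 61.3
```

Emit:
{"name": "move_arm", "arguments": {
  "rows": [
    [0, 0, 0.1, 0, 0, 0, -1],
    [0, 0, 0.1, 0, 0, 0, -1],
    [0, 0, 0.1, 0, 0, 0, -1],
    [0, 0, 0, 0, 0, 0, -1],
    [0, 0, 0, 0, 0, 0, -1],
    [0, 0, 0, 0, 0, 0, -1]
  ]
}}

```text
time: 8.95
tool_pos: [0.4561, 0.3142, 0.0736]
tool_rot: [0.0, 0.0, 1.0, 0.0]
contact_force: [0.3, -0.2, -2.0]
gripper_width: 0.483
grasp_force: 61.3
```

Emit:
{"name": "move_arm", "arguments": {
  "rows": [
    [0, 0, 0.1, 0, 0, 0, -1],
    [0, 0, 0, 0, 0, 0, -1],
    [0, 0, 0.1, 0, 0, 0, -1],
    [0, 0, 0, 0, 0, 0, -1],
    [0, 0, 0, 0, 0, 0, -1]
  ]
}}

```text
time: 9.37
tool_pos: [0.457, 0.3145, 0.0732]
tool_rot: [0.001, 0.0, 1.0, 0.0]
contact_force: [-1.2, -0.3, 5.2]
gripper_width: 0.483
grasp_force: 62.2
```

The floor is felt: the vertical force went from about -2 N to +5 N. Releasing.

Emit:
{"name": "move_arm", "arguments": {
  "rows": [
    [0, 0, 0, 0, 0, 0, -0.3],
    [0, 0, 0, 0, 0, 0, 0],
    [0, 0, 0, 0, 0, 0, 0.3],
    [0, 0, 0, 0, 0, 0, 0.6],
    [0, 0, 0, 0, 0, 0, 1],
    [0, 0, 0, 0, 0, 0, 1],
    [0, 0, 0, 0, 0, 0, 1],
    [0, 0, 0, 0, 0, 0, 1],
    [0, 0, 0, 0, 0, 0, 1],
    [0, 0, -1, 0, 0, 0, 1],
    [0, 0, -2, 0, 0, 0, 1],
    [0, 0, -2, 0, 0, 0, 1],
    [0, 0, -2, 0, 0, 0, 1],
    [0, 0, -2, 0, 0, 0, 1],
    [0, 0, -2, 0, 0, 0, 1],
    [0, 0, -2, 0, 0, 0, 1],
    [0, 0, -2, 0, 0, 0, 1],
    [0, 0, 0, 0, 0, 0, 1]
  ]
}}

```text
time: 10.87
tool_pos: [0.4584, 0.3154, 0.228]
tool_rot: [0.004, 0.0, 1.0, 0.002]
contact_force: [1.2, -0.7, 1.3]
gripper_width: 1.001
grasp_force: 0.0
```

```bash
python3 - <<'E'
from plant import manip
import cv2
f=manip.grab_frame("side");im=f["img"][170:330,170:330]
cv2.imwrite("pics/s4.png",cv2.resize(im,None,fx=3.75,fy=3.75,interpolation=cv2.INTER_CUBIC))
E
```

```text
(no output)
```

View pics/s4.png

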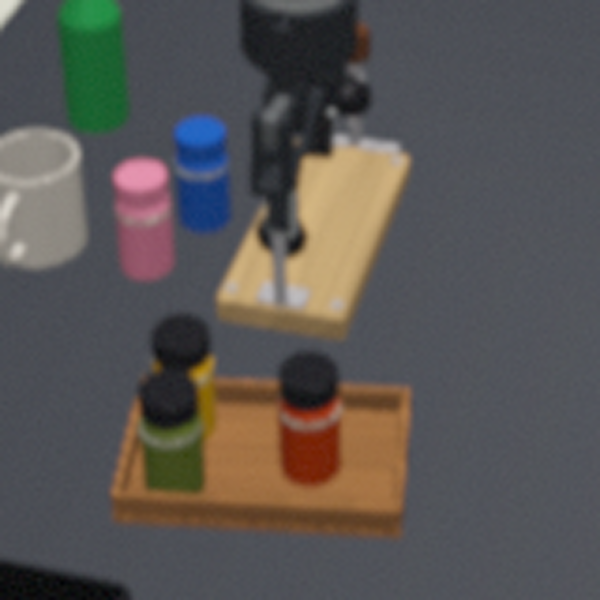

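The red jar stands upright and free in the tray: lid at (308, 378), bottom at (310, 478). On to the knob.

Emit:
{"name": "move_arm", "arguments": {
  "rows": [
    [-0.2, -1, 0, 0, 0, 0, 1],
    [-0.35, -2.2, 0, 0, 0, 0, 1],
    [-0.35, -2.2, 0, 0, 0, 0, 1],
    [-0.35, -2.2, 0, 0, 0, 0, 1],
    [-0.35, -2.2, 0, 0, 0, 0, 1],
    [-0.35, -2.2, 0, 0, 0, 0, 1],
    [-0.35, -2.2, 0, 0, 0, 0, 1],
    [-0.35, -2.2, 0, 0, 0, 0, 1],
    [-0.35, -2.2, 0, 0, 0, 0, 1],
    [-0.35, -2.2, 0, 0, 0, 0, 1],
    [-0.35, -2.2, 0, 0, 0, 0, 1],
    [-0.35, -2.2, 0, 0, 0, 0, 1],
    [-0.35, -2.2, 0, 0, 0, 0, 1],
    [-0.35, -2.2, 0, 0, 0, 0, 1],
    [-0.35, -2.2, 0, 0, 0, 0, 1],
    [-0.35, -2.2, 0, 0, 0, 0, 1],
    [-0.35, -2.2, 0, 0, 0, 0, 1],
    [-0.35, -2.2, 0, 0, 0, 0, 1],
    [0, 0, 0, 0, 0, 0, 1],
    [0, 0, 0, 0, 0, 0, 1]
  ]
}}

```text
time: 12.58
tool_pos: [0.5163, -0.0708, 0.2197]
tool_rot: [-0.002, 0.001, 1.0, 0.001]
contact_force: [-0.6, 0.2, -0.1]
gripper_width: 1.004
grasp_force: 0.0
```

Emit:
{"name": "move_arm", "arguments": {
  "rows": [
    [-0.55, -1.2, 0, 0, 0, 0, 1],
    [0, 0, 1, 0, 0, 0, 1],
    [0, 0, 1, 0, 0, 0, 1],
    [0, 0, 1, 0, 0, 0, 1],
    [0, 0, 1, 0, 0, 0, 1],
    [0, 0, 1, 0, 0, 0, 1],
    [0, 0, 1, 0, 0, 0, 1],
    [0, 0, 1, 0, 0, 0, 1],
    [0, 0, 1, 0, 0, 0, 1],
    [0, 0, 0, 0, 0, 0, 1],
    [0, 0, 0, 0, 0, 0, 1],
    [0, 0, 0, 0, 0, 0, 1]
  ]
}}

```text
time: 13.58
tool_pos: [0.5233, -0.0819, 0.142]
tool_rot: [0.0, 0.0, 1.0, -0.0]
contact_force: [0.1, -0.2, 1.4]
gripper_width: 1.001
grasp_force: 0.0
```

```bash
python3 - <<'E'
from plant import manip
import cv2
f=manip.grab_frame("side");im=f["img"][130:250,200:320]
cv2.imwrite("pics/s5.png",cv2.resize(im,None,fx=5,fy=5,interpolation=cv2.INTER_CUBIC))
E
```

```text
(no output)
```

View pics/s5.png

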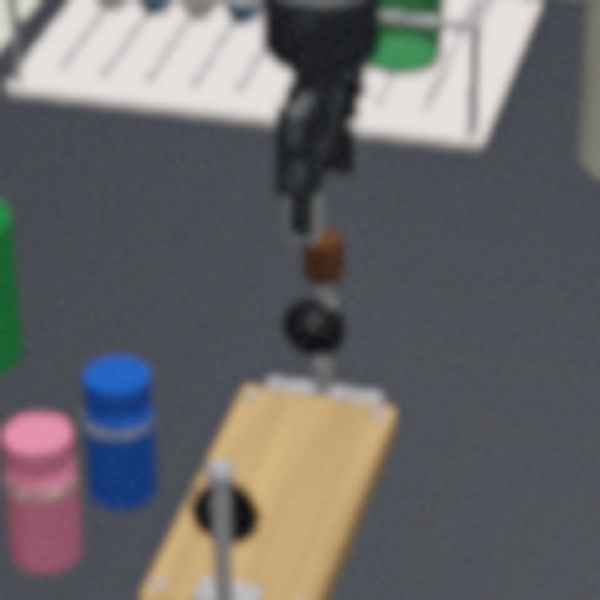

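The near fingertip is at (302, 232) and the knob at (325, 255), lined up sideways, but the tip looks higher than I expected. I'll check by projection.

```bash
python3 - <<'E'
from h import *
f=C["side"]
def p(X):
    q=f["mtx"]@(f["R"]@np.array(X)+f["t"]);return np.round((q[:2]/q[2]-[200,130]+.5)*5-.5)
print("knob top",p([.522,-.083,.146]),"bot",p([.522,-.083,.112]))
for z in(.123,.136,.145,.155):print(z,p([.523,-.082+.0425,z]),p([.523,-.082+.057,z]))
E
```

```text
knob top [324. 238.] bot [324. 281.]
0.123 [306. 300.] [301. 312.]
0.136 [306. 284.] [301. 295.]
0.145 [306. 272.] [300. 283.]
0.155 [306. 259.] [300. 270.]
```

```bash
python3 - <<'E'
from h import *
f=C["side"]
def p(X,o,k):
    q=f["mtx"]@(f["R"]@np.array(X)+f["t"]);return np.round((q[:2]/q[2]-o+.5)*k-.5)
print("s0 tips",[[p([.1837+s*.294*.045,.5967+s*.956*.045,z],[0,0],1.5625) for s in(1,-1)] for z in(.1943,.2073,.2373)])
print("s2",[p([.5245,.0453+.045,z],[210,140],5) for z in(.150,.163,.193)])
print("s4",[p([.4584,.3154+.045,z],[170,170],3.75) for z in(.209,.222,.252)])
print("s3",[p([.4495,.3244+.025,z],[170,170],3.75) for z in(.22,.227,.257,.172)],"bottom",p([.4495,.3244,.172],[170,170],3.75),"top",p([.4495,.3244,.267],[170,170],3.75))
im=manip=None
from plant import manip
im=manip.grab_frame("side")["img"][145:195,235:305]
cv2.imwrite("pics/s6.png",cv2.resize(im,None,fx=10,fy=10,interpolation=cv2.INTER_CUBIC))
E
```

```text
s0 tips [[array([522., 565.]), array([551., 517.])], [array([523., 558.]), array([551., 511.])], [array([525., 542.]), array([554., 495.])]]
s2 [array([200., 323.]), array([199., 306.]), array([198., 264.])]
s4 [array([283., 290.]), array([283., 275.]), array([282., 239.])]
s3 [array([300., 269.]), array([300., 261.]), array([299., 225.]), array([302., 324.])] bottom [311. 302.] top [309. 191.]
```

View pics/s6.png

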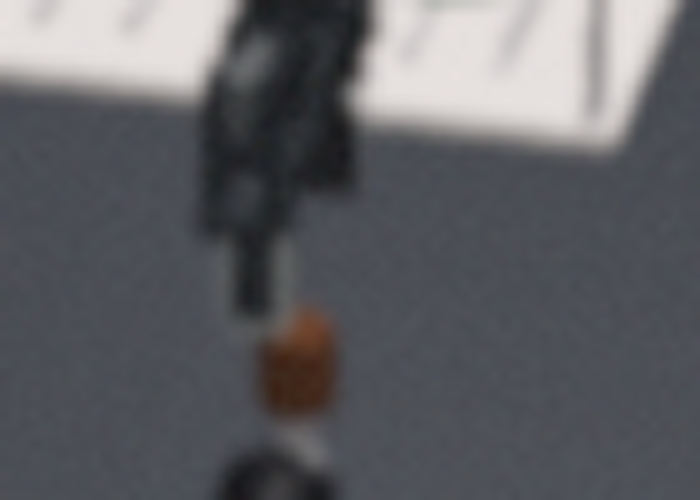

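In all the pictures the tips lie about 30 mm above where tool_pos minus tip_reach puts them, so the picture, not the reading, sets the height at the knob. I go down 3 cm more and look.

Emit:
{"name": "move_arm", "arguments": {
  "rows": [
    [0, 0, 0.8, 0, 0, 0, 1],
    [0, 0, 0.8, 0, 0, 0, 1],
    [0, 0, 0.8, 0, 0, 0, 1],
    [0, 0, 0.6, 0, 0, 0, 1],
    [0, 0, 0, 0, 0, 0, 1],
    [0, 0, 0, 0, 0, 0, 1]
  ]
}}

```text
time: 14.18
tool_pos: [0.5223, -0.0816, 0.1106]
tool_rot: [-0.001, 0.0, 1.0, 0.0]
contact_force: [0.0, -0.0, -0.7]
gripper_width: 1.001
grasp_force: 0.0
```

```bash
python3 - <<'E'
from plant import manip
import cv2
f=manip.grab_frame("side");im=f["img"][145:195,235:305]
cv2.imwrite("pics/s7.png",cv2.resize(im,None,fx=10,fy=10,interpolation=cv2.INTER_CUBIC))
E
```

```text
(no output)
```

View pics/s7.png

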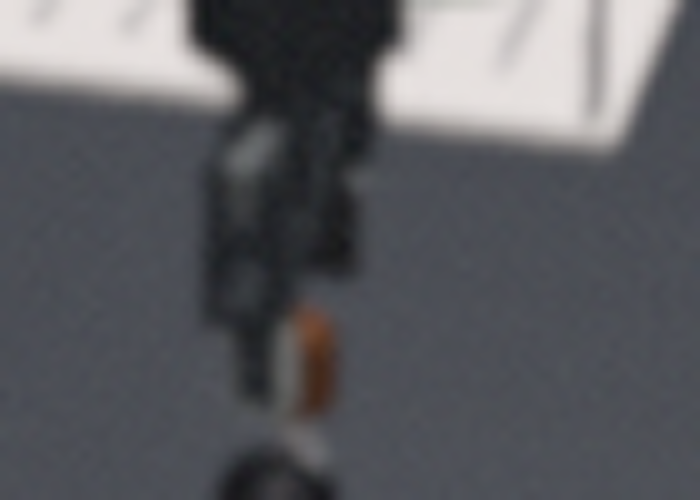

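The tip is now at about y = 415 in the crop. That corresponds to z ≈ 0.136, beside the knob and above the disc, which agrees with the 26 mm offset. I go down 5 mm more and close.

Emit:
{"name": "move_arm", "arguments": {
  "rows": [
    [0, -0.1, 0.5, 0, 0, 0, 1],
    [0, 0, 0, 0, 0, 0, 1],
    [0, 0, 0, 0, 0, 0, -1],
    [0, 0, 0, 0, 0, 0, -1],
    [0, 0, 0, 0, 0, 0, -1],
    [0, 0, 0, 0, 0, 0, -1],
    [0, 0, 0, 0, 0, 0, -1],
    [0, 0, 0, 0, 0, 0, -1],
    [0, 0, 0, 0, 0, 0, -1],
    [0, 0, 0, 0, 0, 0, -1],
    [0, 0, 0, 0, 0, 0, -1],
    [0, 0, 0, 0, 0, 0, -1],
    [0, 0, 0, 0, 0, 0, -1]
  ]
}}

```text
time: 15.32
tool_pos: [0.5231, -0.083, 0.1071]
tool_rot: [0.0, 0.0, 1.0, -0.0]
contact_force: [-3.0, -1.0, 5.2]
gripper_width: 0.299
grasp_force: 59.3
```

The knob is gripped. Pulling gently, first 3 cm.

Emit:
{"name": "move_arm", "arguments": {
  "rows": [
    [0, -0.2, 0, 0, 0, 0, -1],
    [0, -0.4, 0, 0, 0, 0, -1],
    [0, -0.4, 0, 0, 0, 0, -1],
    [0, -0.4, 0, 0, 0, 0, -1],
    [0, -0.4, 0, 0, 0, 0, -1],
    [0, -0.4, 0, 0, 0, 0, -1],
    [0, -0.4, 0, 0, 0, 0, -1],
    [0, -0.4, 0, 0, 0, 0, -1],
    [0, 0, 0, 0, 0, 0, -1],
    [0, 0, 0, 0, 0, 0, -1],
    [0, 0, 0, 0, 0, 0, -1]
  ]
}}

```text
time: 16.23
tool_pos: [0.523, -0.1104, 0.1071]
tool_rot: [-0.0, 0.0, 1.0, 0.003]
contact_force: [-3.2, 9.3, 7.5]
gripper_width: 0.3
grasp_force: 59.7
```

The 9.3 N fits the spring at 28 mm. Continuing to about 65 mm.

Emit:
{"name": "move_arm", "arguments": {
  "rows": [
    [0, -0.2, 0, 0, 0, 0, -1],
    [0, -0.4, 0, 0, 0, 0, -1],
    [0, -0.4, 0, 0, 0, 0, -1],
    [0, -0.4, 0, 0, 0, 0, -1],
    [0, -0.4, 0, 0, 0, 0, -1],
    [0, -0.4, 0, 0, 0, 0, -1],
    [0, -0.4, 0, 0, 0, 0, -1],
    [0, -0.4, 0, 0, 0, 0, -1],
    [0, -0.4, 0, 0, 0, 0, -1],
    [0, -0.4, 0, 0, 0, 0, -1],
    [0, 0, 0, 0, 0, 0, -1],
    [0, 0, 0, 0, 0, 0, -1],
    [0, 0, 0, 0, 0, 0, -1],
    [0, 0, 0, 0, 0, 0, -1]
  ]
}}

```text
time: 17.4
tool_pos: [0.5229, -0.1471, 0.107]
tool_rot: [-0.0, -0.0, 1.0, 0.004]
contact_force: [-3.4, 12.9, 9.7]
gripper_width: 0.302
grasp_force: 60.0
```

```bash
python3 - <<'E'
from plant import manip
from h import *
for n in("top","side"):
    f=manip.grab_frame(n)
    for y in(-.078,-.147):
        q=f["mtx"]@(f["R"]@np.array([.522,y,.013])+f["t"]);print(n,y,np.round(q[:2]/q[2],1))
    h=cv2.cvtColor(f["img"],cv2.COLOR_BGR2HSV);m=((h[...,0]<6)|(h[...,0]>174))&(h[...,1]>150)&(h[...,2]>80)
    k,l,s,c=cv2.connectedComponentsWithStats(m.astype(np.uint8));print([(s[i].tolist(),c[i].round(1).tolist()) for i in range(1,k) if 3<s[i,4]<300])
s=manip.state();print(s["tool_pos"],s["contact_force"],s["time"])
E
```

```text
top -0.078 [260.  201.7]
top -0.147 [277.3 201.4]
[([282, 180, 3, 3, 5], [283.0, 181.2]), ([298, 197, 2, 4, 4], [298.2, 198.5]), ([295, 199, 2, 4, 4], [295.5, 200.5]), ([293, 202, 4, 4, 5], [294.4, 203.6]), ([249, 226, 4, 4, 7], [250.1, 227.3]), ([262, 231, 3, 2, 4], [262.8, 231.8]), ([256, 240, 3, 3, 4], [257.2, 241.0]), ([274, 245, 3, 3, 4], [275.0, 245.8]), ([260, 246, 3, 6, 10], [261.1, 248.9]), ([256, 250, 3, 3, 4], [256.8, 251.2]), ([245, 261, 4, 2, 4], [246.5, 261.5]), ([257, 267, 5, 3, 6], [259.2, 268.0]), ([253, 268, 3, 2, 4], [254.0, 268.5]), ([249, 271, 3, 3, 4], [250.2, 272.0]), ([241, 277, 4, 3, 5], [242.8, 278.0]), ([248, 288, 3, 3, 4], [248.8, 288.8]), ([254, 306, 3, 4, 6], [254.8, 307.3]), ([240, 316, 3, 3, 4], [241.2, 317.2]), ([174, 321, 3, 3, 5], [175.0, 322.0]), ([229, 320, 3, 4, 4], [230.0, 321.5]), ([193, 331, 3, 3, 6], [194.0, 332.0]), ([234, 330, 4, 3, 4], [235.5, 331.0]), ([212, 337, 3, 6, 6], [212.7, 339.5]), ([232, 336, 5, 4, 6], [233.8, 337.0]), ([235, 343, 3, 3, 4], [235.8, 344.0]), ([210, 344, 3, 2, 4], [211.0, 344.2]), ([228, 344, 2, 4, 4], [228.5, 345.5]), ([226, 352, 2, 4, 4], [226.8, 353.5]), ([184, 358, 4, 3, 5], [185.8, 358.8]), ([198, 370, 3, 3, 4], [199.2, 370.8]), ([216, 373, 3, 4, 4], [217.0, 374.5]), ([225, 373, 4, 2, 4], [226.5, 373.2]), ([220, 374, 3, 3, 4], [220.8, 375.2]), ([224, 377, 2, 3, 4], [224.5, 378.2]), ([188, 379, 4, 2, 4], [189.5, 379.2]), ([193, 380, 3, 3, 4], [193.8, 381.0]), ([213, 382, 3, 2, 4], [214.0, 382.8])]
side -0.078 [264.2 210.6]
side -0.147 [269.  199.9]
[([250, 279, 5, 1, 5], [252.0, 279.0])]
[ 0.52294038 -0.14703751  0.10706419] [-3.95031063 13.15423584  8.23111184] 17.5
```

The ring is hidden from both cameras, but the 64 mm of tool travel and the 13–14 N pull match the spring at the mark. The grip is steady, so I hand in.

```bash
python3 -c "
from plant import manip
print(manip.job_done())"
```

```text
the job is handed in; nothing more can be done
None
```

I handed the job in with the red jar standing upright and released in the spice tray, and the gripper still holding the sprung arm about 64 mm out. The ring was hidden from both cameras, so that 64 mm rests on tool travel and the matching 13 N spring pull, and no verdict was returned.

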